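Line up a chip under the pointer and clamp the board carriage

TASK

On the circuit-board rework station, loosen the black clamp knob of the board carriage, slide the carriage along its rails until the white dot on the chip is right under the brass needle of the pointer head, and then tighten the knob firmly again, with the dot still under the needle. Do not shift the pointer head, and leave the jars, tools and other things around the station where they are.

Things in the scene. Friction and masses are not known exactly. Their poses are not given: they have to be found in the camera images.
- station: Dark box-shaped rework station fixed to the table, 300 mm deep (its x), 540 mm wide (its y), deck 50 mm high; origin on the table under its centre, front faces its -x (robot side). Two steel rails run along its y, 80 mm high. A gantry stands over its rear: posts at x +125, y +-245 mm, beam along y at x +125 mm, 225 to 255 mm high.
- carriage (a joint): Board carriage along the rails, m, grows to the station's +y; 0 = centred on the station, stops at -0.118 and 0.100. Aluminium plate 200 x 160 mm, top 97 mm high, carrying a green circuit board. Slides with about 3 N when the clamp is loose, 20 N or more when tight; stays where left. It always starts 40 to 210 mm short of the needle, on the -y side.
- mark (a point): Centre of the white dot, 8 mm across, on the big black chip (34 mm square) of the board, 103 mm above the table; 20 mm in +x and 15 mm in +y (station's axes) from the carriage's centre. It moves with the carriage.
- clamp (a joint): Angle of the clamp knob, rad: 0 = fully loose (stop), 1.5 = fully tight (stop); grows clockwise, seen looking at the knob from outside. Below about 0.7 the carriage slides freely, above about 1.2 it is held firmly. Turning takes about 0.1 N m, a little more near tight; the knob stays where it is left. Starts tight (1.2 to 1.5).
- clamp_grip (a point): Grip point on the clamp knob's axis, 30 mm above its underside (with the TCP here the fingertips are 3 mm above the disc); at (-0.152, c, 0.145) m in the station's frame when joint carriage = c. Site z = knob axis, outwards; it leans 35 degrees from vertical to the station's -x, so the tool must tilt alike. The point turns with the knob; the wing lies 0.75 rad anticlockwise (from outside) of its x.
- clamp_foot (a point): Centre of the clamp knob's underside, on a sloping steel block at the middle of the carriage's front edge. Black knob: disc 42 mm across, 8 mm thick, with a wing 14 mm thick and 44 mm long rising to 38 mm above the underside, a white line on half of its top. At clamp = 0.75 the white end points up the slope to the board; loose: to the left of that, tight: to the right, seen from the robot.
- head (a joint): Pointer head along the gantry beam, m, to the station's +y; 0 = needle on the station's middle line. It varies from run to run and is set for the job: stiff (60 N), not to be moved.
- tip (a point): Point of the brass needle at the foot of a steel spindle, 14 mm thick, at the end of the pointer head's arm (aluminium, 16 mm wide, 250 mm high, a red centre line along its top, reaching towards the robot from a dark block on the beam). 112 mm above the table, 9 mm above the dot's level and over its path; 20 mm in +x of the station's middle.
- jar_white: Loose white-capped jar, 36 mm across, 45 mm high, standing on the left end of the station's deck; origin at its foot.
- jar_amber: Loose amber jar with a black cap, 36 mm across, 55 mm high, on the right end of the station's deck; origin at its foot.
- screwdriver: Loose screwdriver, 170 mm long, on the table in front of the station; origin under its middle.
- tweezers: Loose steel tweezers, 130 mm long, on the table in front of the station; origin under their middle.
- reel: Loose blue reel, 60 mm across, 44 mm high, on the table to the right; origin at its foot.
- chip_tray: Loose black divided tray, 120 x 90 x 22 mm, on the table to the left; origin under its centre.
- cleaner: Loose white bottle with a red cap, 52 mm across, 130 mm high, on the table to the left; origin at its foot.
- brush: Loose brush, 160 mm long, on the table to the right; origin under its middle.

How it is judged:
By the outcome, as a careful person would: the job done as asked, in the order asked, and still so for the second after the job is handed in, with the robot touching nothing.
It also fails if it takes over 38 s, if anything falls off the work surface, if the arm or the gripper's body presses on something with over 40 N, if the wrist force passes 120 N, or if a joint passes its speed limit or range.

ROBOT

A 6-joint arm with a two-finger parallel gripper is mounted at the origin on the work surface. World frame = base frame: x ahead of the robot, y to its left, z up, the work surface at z = 0. Lengths are in mm, angles in rad, forces in N, time in s.
With the tool pointing down it reaches from about 275 to 825 mm from the base axis. Payload 4.9 kg.
Tool frame: the origin (TCP) lies between the finger pads, 19 mm behind the fingertips; this is the grasp point; z points along the fingers, y is the line along which they close (so a half turn about z gives the same grasp; the last joint's range is limited). The gripper opens to 85 mm and grips with 20 to 120 N. Pads are 22 mm wide; open, the fingers measure 114 mm over their backs; the gripper's body (76 mm by 85 mm) begins 54 mm behind the grasp point. The pads swing forward as they close: fully open they stand 13 mm farther back than shut.
Start: joints at [1.041, 0.326, -0.193, 1.052, 0, 1.437], TCP at [212.047, 507.499, 249.981] pointing down, gripper open.
Joint ranges: [-2.65, 2.65], [-0.97, 1.79], [-1.3, 1.35], [-1.93, 2.1], [-1.47, 1.37], [-3.14, 3.14]. Speed limits (rad/s): [2.57, 2.57, 3.14, 3.14, 3.14, 3.14].

INTERFACE

Orientations are given as a unit quaternion [w, x, y, z].
In Python, from workcell import bot gives the robot as it stands. The module is installed in compiled form; this text tells all that it offers. Calls block until the motion is done:
- bot.movep(position, orientation): joint-space move of the TCP to a pose.
- bot.move_straight(position, frame=None, feed=150): straight line of the TCP; frame=None keeps the orientation; feed is the mean speed in mm/s.
- bot.move_joints(angles): joint-space move.
- bot.gripper_open() and bot.clamp(effort=None): open the fingers fully, or close them until they stop; effort is the grip in N (None keeps the last).
- bot.sleep(seconds).
- bot.inverse_kinematics(position, orientation): joint angles nearest the present ones, or None.
- bot.observe(): the state.
- bot.get_image(name): name is "side" or "top"; returns the picture (400x640x3 uint8, red, green, blue); there is no depth.
- bot.camera_model(name): a dict with "fx", "fy", "cx", "cy" (pixels), "D" ([k1, k2, p1, p2, k3] as OpenCV has them; the pictures are not rectified), "xyz" and "rotation" of the camera in the world. Camera axes: x right, y up, looking along -z (the intrinsics and any distortion apply to the point x, -y, -z); pixel columns grow to the right and rows downward; lengths in mm; the calibration is good to about 2 mm. A picture is of the moment at which its call begins. camera_model takes no time and is no camera call.
A pose or a line that the arm cannot do raises bot.Unreachable and nothing moves.
- bot.sign_off(): hands the job in; it is judged then, once.
Trained networks look in the newest picture that a camera, given by its name, has taken for a name from the list of things; names that differ only in an ending like _2 or _b are one class to them, and where a whole thing is asked for, a point or a joint stands for the part that bears it (a point fixed in the world has none). Each returns a list of dicts, best first, with "score" (0 to 1); they miss things now and then, are a little off and sometimes report something else, mostly with a low value. They report only what shows in the picture. A call takes as long as a camera call.
- bot.spot_in(label, camera): "point" ([x, y, z] in mm, in world coordinates, good to about 4 mm: the middle of the surface that is visible of it).
- bot.masks_of(label, camera): "mask" (400x640 bool, what is visible of it).
The state is a dict: "t": time; "joints": joint angles; "qd": joint speeds; "effort": joint torques, N m; "ee_pos": TCP position; "eef_rot": TCP orientation; "ft_force": force on the tool from outside, world axes, zero at the start; "wrist_torque": the same for the moment, N m; "width": opening from 0.0 (shut) to 1.0 (fully open); "grip_force": force on a finger pad.
Only numpy, scipy, OpenCV 4.12 (cv2) and the standard library are available. Lean on these libraries where they do the work, as an engineer would, in place of code of your own. Each camera call takes 0.05 s, during which the arm holds its last target. There are 200 camera calls.

## Working session

There is one attempt and no reset: what is moved stays moved. The work goes in short steps, each a Python script; the robot and the scene stay as the last script left them, time stands still between calls to the robot, and variables do not carry over. Pictures are saved under pics/ and viewed, at most 10 in all, crops included, and the job is handed in when it is done.

```bash
mkdir -p pics; ls; python3 - <<'E'
from workcell import bot
import cv2,numpy as np
for c in("top","side"):
    im=bot.get_image(c); cv2.imwrite(f"pics/{c}0.png",im[:,:,::-1])
    m=bot.camera_model(c); print(c,{k:np.round(v,4).tolist() for k,v in m.items()})
for l in("mark","tip","clamp_grip","clamp_foot","station","carriage","head"):
    for c in("top","side"):
        r=bot.spot_in(l,c); print(l,c,[(np.round(d["point"],1).tolist(),round(d["score"],2)) for d in r[:3]])
s=bot.observe(); print(s["t"],s["ee_pos"],s["eef_rot"],s["ft_force"])
E
```

```text
pics
top {'fx': 509.3734, 'fy': 509.3734, 'cx': 318.8216, 'cy': 191.4689, 'D': [-0.1506, 0.0, 0.0, 0.0, 0.0], 'xyz': [167.5663, -12.4697, 1773.8585], 'rotation': [0.7223, 0.0789, -0.0772, -0.6827]}
side {'fx': 519.1376, 'fy': 519.1376, 'cx': 314.3896, 'cy': 208.6483, 'D': [-0.1309, 0.0, 0.0, 0.0, 0.0], 'xyz': [279.7152, -974.212, 1340.1719], 'rotation': [0.9347, 0.3341, -0.0444, -0.1132]}
mark top [([645.7, -94.3, 99.4], 0.57)]
mark side [([642.5, -102.5, 97.1], 0.76), ([564.1, 513.4, 10.9], 0.36)]
tip top [([783.7, 29.0, 252.5], 0.81)]
tip side [([775.4, 24.2, 249.9], 0.79)]
clamp_grip top [([517.6, -75.3, 141.6], 0.48), ([785.9, 29.1, 255.6], 0.44)]
clamp_grip side [([514.5, -92.5, 142.8], 0.67)]
clamp_foot top [([649.9, -97.7, 100.2], 0.59)]
clamp_foot side [([646.4, -106.3, 103.9], 0.89)]
station top [([685.9, -14.6, 50.3], 0.62)]
station side [([682.6, -93.0, 73.2], 0.9)]
carriage top [([644.9, -98.5, 96.9], 0.74), ([785.2, 26.6, 250.6], 0.42)]
carriage side [([648.2, -105.3, 97.6], 0.96)]
head top [([785.4, 26.8, 253.8], 0.81)]
head side [([773.0, 19.1, 248.2], 0.68)]
0.8 [212.05041049 507.49705173 250.01116904] [4.94892464e-06 1.96618370e-01 9.80480095e-01 8.39108875e-06] [ 0.64330772 -0.00096052 -0.70364073]
```

View pics/top0.png

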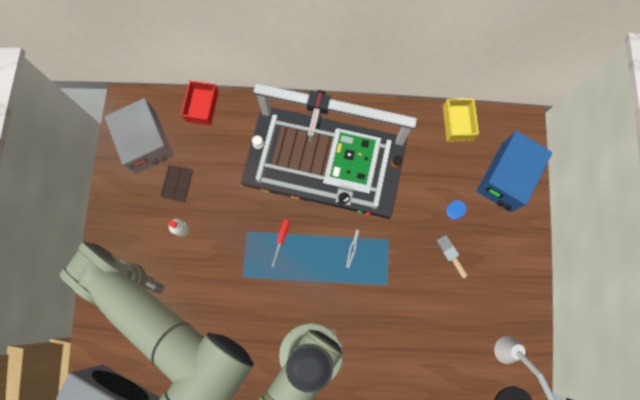

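View pics/side0.png

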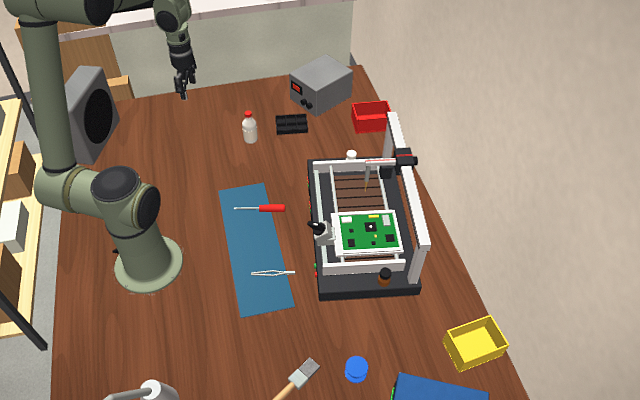

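The top view shows the station at about (245–415, 85–215) with the board at (352,158), the knob at (344,198), the pointer arm at (316,110). The side view shows the needle near (366,188) and the dot near (370,226). I'll enlarge both for accurate features.

```bash
python3 - <<'E'
import cv2
a=cv2.imread("pics/top0.png")[78:223,235:425]; cv2.imwrite("pics/t0c.png",cv2.resize(a,None,fx=4,fy=4,interpolation=cv2.INTER_CUBIC))
a=cv2.imread("pics/side0.png")[140:290,300:440]; cv2.imwrite("pics/s0c.png",cv2.resize(a,None,fx=4,fy=4,interpolation=cv2.INTER_CUBIC))
E
```

```text
(no output)
```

View pics/t0c.png

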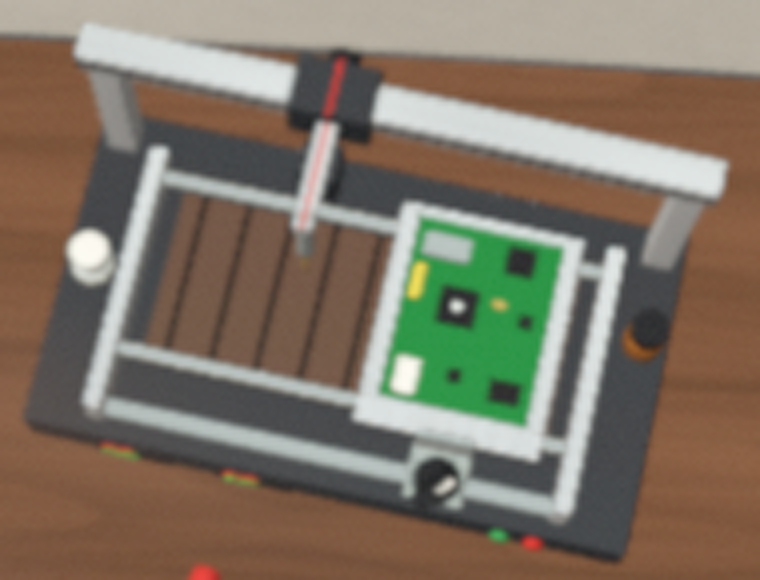

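View pics/s0c.png

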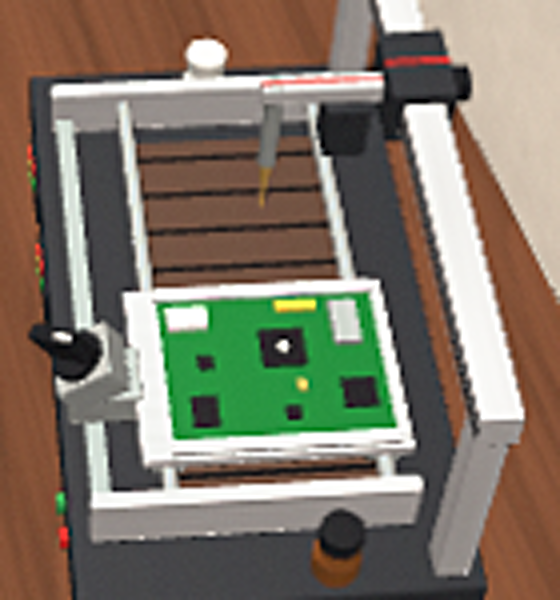

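```bash
cat > lib.py <<'E'
import numpy as np, cv2
from scipy.spatial.transform import Rotation as R
from workcell import bot
def quat(R_): q=R_.as_quat(); return np.r_[q[3],q[:3]]
def project(cam,P):
    m=bot.camera_model(cam); w,x,y,z=m["rotation"]
    p=R.from_quat([x,y,z,w]).inv().apply(np.atleast_2d(P)-m["xyz"])*[1,-1,-1]
    K=np.array([[m["fx"],0,m["cx"]],[0,m["fy"],m["cy"]],[0,0,1.]])
    return cv2.projectPoints(p[:,None],np.zeros(3),np.zeros(3),K,np.array(m["D"]))[0][:,0]
def world(st,P): # st=(X,Y,yaw), mm
    return R.from_euler("z",st[2]).apply(P)+[st[0],st[1],0]
S35,C35=np.sin(np.radians(35)),np.cos(np.radians(35))
def tool(st,th,flip=0):
    """tool orientation gripping the wing at clamp angle th"""
    n=np.array([-S35,0,C35]); u=np.array([C35,0,S35])
    x=R.from_rotvec(-n*(th-.75)).apply(u)   # white end of the wing
    if flip: x=-x
    return R.from_euler("z",st[2])*R.from_matrix(np.c_[x,np.cross(-n,x),-n])
def grip(st,c,back=0):
    return world(st,np.array([-152,c,145])+back*np.array([-S35,0,C35]))
E
cat > fit.py <<'E'
from lib import *
from scipy.optimize import least_squares
un=lambda u,o:np.array(o)+(np.array(u)+.5)/4-.5
T=lambda *u:un(u,(235,78)); S=lambda *u:un(u,(300,140))
def model(p):
    X,Y,a,c,h,L=p[:6]
    pl=lambda sx,sy:[sx*100,c+sy*80,97]
    d=[20,c+15,103]; t=[20,h,112]
    return [("top",T(403,203),pl(1,1)),("top",T(583,240),pl(1,-1)),("top",T(355,418),pl(-1,1)),("top",T(540,458),pl(-1,-1)),
    ("top",T(458,306),d),("top",T(303,262),t),("top",T(83,43),[125,L,255]),("top",T(722,178),[125,-L,255]),
    ("top",T(27,422),[-150,270,50]),("top",T(624,547),[-150,-270,50]),
    ("side",S(124,293),pl(-1,1)),("side",S(378,280),pl(1,1)),("side",S(413,443),pl(1,-1)),("side",S(146,463),pl(-1,-1)),
    ("side",S(282,347),d),("side",S(262,207),t),("side",S(31,80),[-150,270,50])]
def res(p):
    out=[]
    for k,(cam,uv,P) in enumerate(model(p)):
        b=p[6:8] if cam=="top" else p[8:10]
        out.append(project(cam,world(p[:3],np.array(P)))[0]+b-uv)
    return np.array(out)
f=least_squares(lambda p:np.r_[res(p).ravel(),p[6:]/.6],[685,-15,-.2,-60,30,260]+[0]*4,loss="soft_l1")
if __name__=="__main__":
    print(np.round(f.x,3)); 
    for m,r in zip(model(f.x),res(f.x)): print(m[0],np.round(m[2]),np.round(r,2))
    np.save("fit.npy",f.x)
    st=f.x[:3];c=f.x[3];h=f.x[4]
    print("move",h-15-c, "grip",grip(st,c))
    for fl in(0,1):
        for th,cc in((1.35,c),(.2,c),(.2,h-15),(1.5,h-15)):
            q=bot.inverse_kinematics(grip(st,cc),quat(tool(st,th,fl))); print(fl,th,None if q is None else np.round(q,2))
E
python3 fit.py
```

```text
[ 6.77251e+02 -1.47290e+01 -1.60000e-01 -9.29910e+01  5.67850e+01
  2.62107e+02 -2.45000e-01  2.11000e-01  2.49000e-01  3.24000e-01]
top [100. -13.  97.] [ 0.01 -0.17]
top [ 100. -173.   97.] [0.06 0.09]
top [-100.  -13.   97.] [-0.18  0.58]
top [-100. -173.   97.] [-0.17  0.49]
top [ 20. -78. 103.] [ 0.06 -1.09]
top [ 20.  57. 112.] [0.39 0.99]
top [125. 262. 255.] [ 0.   -1.02]
top [ 125. -262.  255.] [ 0.05 -1.75]
top [-150  270   50] [-0.56 -0.56]
top [-150 -270   50] [2.16 0.94]
side [-100.  -13.   97.] [-0.87  0.  ]
side [100. -13.  97.] [-0.5  -0.63]
side [ 100. -173.   97.] [0.47 0.8 ]
side [-100. -173.   97.] [-0.74  0.42]
side [ 20. -78. 103.] [ 1.51 -0.43]
side [ 20.  57. 112.] [ 0.27 -0.89]
side [-150  270   50] [-0.52 -0.22]
move 134.77673196119912 grip [512.37416747 -82.30761358 145.        ]
0 1.35 [-0.37  0.11 -1.05 -0.19  0.12 -2.71]
0 0.2 [-0.37  0.11 -1.05 -0.19  0.12  2.42]
0 0.2 [ 0.01  0.16 -0.99 -0.18 -0.1   2.73]
0 1.5 [ 0.01  0.16 -0.99 -0.18 -0.1  -2.25]
1 1.35 [-0.37  0.11 -1.05 -0.19  0.12  0.43]
1 0.2 [-0.37  0.11 -1.05 -0.19  0.12 -0.72]
1 0.2 [ 0.01  0.16 -0.99 -0.18 -0.1  -0.41]
1 1.5 [ 0.01  0.16 -0.99 -0.18 -0.1   0.89]
```

```bash
python3 - <<'E'
from lib import *
p=np.load("fit.npy"); st=p[:3]; c=p[3]
n=R.from_euler("z",st[2]).apply([-S35,0,C35])
for th in(1.2,1.35,1.5):
  x=tool(st,th).as_matrix()[:,0]; g=grip(st,c)
  for nm,P in(("disc",g-22*n),("top",g+8*n),("white end",g+8*n+22*x),("dark end",g+8*n-22*x)):
    a=(project("top",P)[0]+p[6:8]-[235,78]+.5)*4-.5; b=(project("side",P)[0]+p[8:]-[300,140]+.5)*4-.5
    print(th,nm,a.round(),b.round())
E
python3 -c "
import cv2
a=cv2.imread('pics/top0.png')[188:208,332:360]
b=cv2.imread('pics/side0.png')[215:243,300:340]
s=lambda i:cv2.resize(i,(480,400),interpolation=cv2.INTER_CUBIC)
import numpy as np
cv2.imwrite('pics/knob.png',np.vstack([cv2.resize(a,None,fx=14,fy=14,interpolation=2)[:, :392],cv2.resize(b,None,fx=9.8,fy=9.8,interpolation=2)[:274,:392]]))"
```

```text
1.2 disc [439. 477.] [ 79. 355.]
1.2 top [436. 491.] [ 56. 336.]
1.2 white end [453. 472.] [ 80. 335.]
1.2 dark end [420. 510.] [ 33. 337.]
1.35 disc [439. 477.] [ 79. 355.]
1.35 top [436. 491.] [ 56. 336.]
1.35 white end [456. 474.] [ 78. 339.]
1.35 dark end [417. 508.] [ 35. 333.]
1.5 disc [439. 477.] [ 79. 355.]
1.5 top [436. 491.] [ 56. 336.]
1.5 white end [458. 477.] [ 76. 343.]
1.5 dark end [415. 505.] [ 37. 329.]
```

View pics/knob.png

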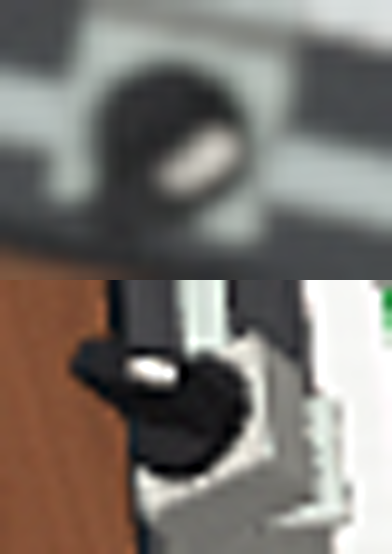

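The white line runs from (343.8,201.2) to (348.8,198.0) in the top view and from (313.8,223.4) to (318.4,225) in the side view. Both match the fit's knob position and put clamp at about 1.48. I'll approach, grip, and check.

```bash
python3 - <<'E'
from lib import *
p=np.load("fit.npy"); st=p[:3]; c=p[3]; th=1.47
q=quat(tool(st,th,1))
bot.movep(grip(st,c,130),q)
bot.move_straight(grip(st,c,0),feed=150)
s=bot.observe(); print("pre",s["t"],s["ft_force"].round(1) if hasattr(s["ft_force"],"round") else s["ft_force"])
bot.clamp(45)
def rep(n):
    s=bot.observe(); print(n,round(s["t"],2),np.round(s["ft_force"],1),np.round(s["wrist_torque"],2),round(s["width"],3),np.round(s["grip_force"],1),np.round(s["ee_pos"]-grip(st,c),1))
rep("grip")
# loosen in two steps
for t in(1.0,.25):
    bot.move_straight(grip(st,c),quat(tool(st,t,1)),feed=150); rep(t)
a=np.hstack([bot.get_image("top")[78:223,235:425],bot.get_image("side")[140:285,290:430]])
cv2.imwrite("pics/loose.png",cv2.resize(a[:,:,::-1],None,fx=2.4,fy=2.4,interpolation=2))
E
```

```text
pre 4.0333 [-0.4 -0.2  0.1]
grip 4.68 [-4.9  1.1  5.6] [ 0.03  0.71 -0.03] 0.152 46.9 [-0.2 -0.   0.2]
1.0 5.3 [-1.8  3.9  4.7] [0.42 0.42 0.33] 0.158 44.9 [0.6 0.8 0.7]
0.25 6.2 [-2.5  3.5  5. ] [0.29 0.6  0.23] 0.159 45.1 [0.2 0.5 0.4]
```

View pics/loose.png

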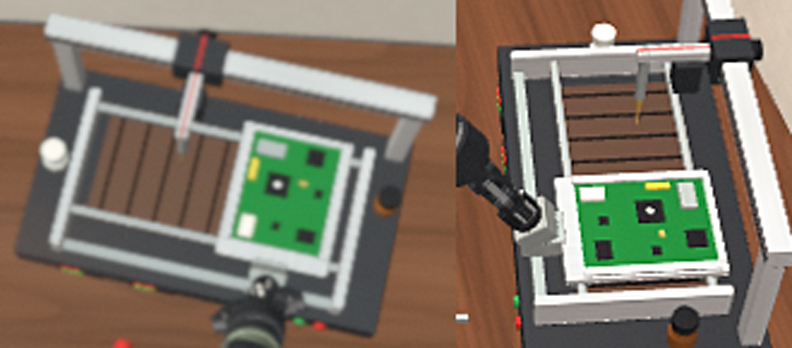

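The fingers hold the wing and the knob has been turned to loose; the dot (top ≈(350,154)) and needle stay visible in both views. Next, slide most of the way and track the dot by centroid.

```bash
cat >> lib.py <<'E'
def dot_uv(cam,img,guess,r=5):
    """centroid of the white dot near guess, px"""
    u,v=np.round(guess).astype(int); a=img[v-r:v+r+1,u-r:u+r+1].astype(float).min(2)
    w=np.clip(a-90,0,None); _,lab=cv2.connectedComponents((w>0).astype(np.uint8))
    k=lab[np.unravel_index(w.argmax(),w.shape)]; w=w*(lab==k)
    yy,xx=np.mgrid[v-r:v+r+1,u-r:u+r+1]; return np.array([(xx*w).sum(),(yy*w).sum()])/w.sum()
E
python3 - <<'E'
from lib import *
p=np.load("fit.npy"); st=p[:3]; c=p[3]; h=p[4]; q=quat(tool(st,.25,1))
def rep(n,cc):
    s=bot.observe(); print(n,round(s["t"],2),np.round(s["ft_force"],1),np.round(s["wrist_torque"],2),round(s["width"],3),np.round(s["ee_pos"]-grip(st,cc),1))
    for cam,b in(("top",p[6:8]),("side",p[8:])):
        im=bot.get_image(cam); cv2.imwrite(f"pics/{cam}_{n}.png",im[:,:,::-1])
        P=world(st,np.array([[17,cc+15,103]])); g=project(cam,P)[0]+b
        J=project(cam,world(st,np.array([[17,cc+25,103]])))[0]+b-g
        d=dot_uv(cam,im,g)-g
        print(cam,g.round(1),"dot along rail, mm off:",round(10*(d@J)/(J@J),1),"perp px",round(float(np.cross(J,d)/np.hypot(*J)),2))
rep("a",c)
bot.move_straight(grip(st,h-15-10),q,feed=70)
rep("b",h-25)
a,b=[cv2.imread(f"pics/{c}_b.png") for c in("top","side")]
A=cv2.resize(a[125:160,290:335],None,fx=8.8,fy=8.8,interpolation=2)
B=cv2.resize(b[170:205,345:390],None,fx=8.8,fy=8.8,interpolation=2)
cv2.imwrite("pics/b.png",np.hstack([A,B]))
E
```

```text
a 6.3 [-2.9  2.9  6.7] [0.19 0.56 0.18] 0.156 [0.2 0.5 0.4]
top [349.  153.9] dot along rail, mm off: -4.3 perp px -0.33
side [370.7 226. ] dot along rail, mm off: -4.4 perp px -0.41
b 8.33 [ 6.7 -3.7 -6.2] [-0.45  0.01 -0.29] 0.155 [1.5 0.4 0.5]
top [313.4 146.3] dot along rail, mm off: -4.7 perp px 0.12
side [364.7 194.8] dot along rail, mm off: -4.6 perp px 0.16<stdin>:10: DeprecationWarning: Arrays of 2-dimensional vectors are deprecated. Use arrays of 3-dimensional vectors instead. (deprecated in NumPy 2.0)
```

View pics/b.png

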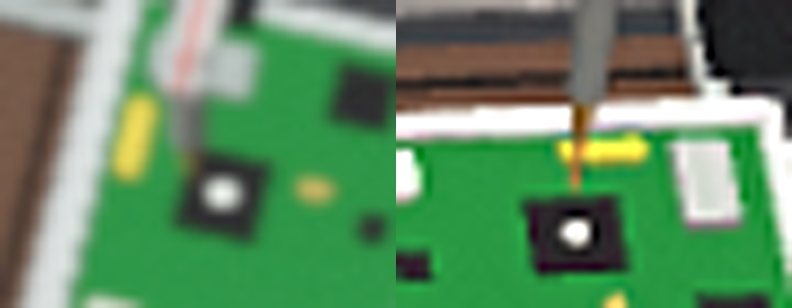

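```bash
python3 - <<'E'
from lib import *
from scipy.optimize import least_squares
p=np.load("fit.npy"); st=p[:3]; b={"top":p[6:8],"side":p[8:]}
pick={"top":(310.9,144.1),"side":(365.0,190.9)}
for c,uv in pick.items():
    s=least_squares(lambda v:project(c,world(st,np.array([v[0],v[1],112.])))[0]+b[c]-uv,[20,55]).x; print("tip",c,s.round(1))
s=least_squares(lambda v:np.r_[[project(c,world(st,v))[0]+b[c]-pick[c] for c in pick]].ravel(),[20,55,112.]); print("tri",s.x.round(1),s.fun.round(2))
# red line, z=250, on the arm, three pictures
for n in("top0","top_a","top_b"):
    im=cv2.imread(f"pics/{n}.png").astype(float)[:,:,::-1]; r=np.clip(im[:,:,0]-im[:,:,1:].max(2),0,None)
    out=[]
    for row in range(110,132):
        u0,v0=[project("top",world(st,np.array([x,55.,250.])))[0] for x in(20,110)]
        cc=u0[0]+(v0[0]-u0[0])*(row-u0[1])/(v0[1]-u0[1])
        k=np.arange(int(cc)-7,int(cc)+8); w=r[row,k]; w=w*(w>8)
        if w.sum()<20: continue
        uv=[(k*w).sum()/w.sum(),row]
        s=least_squares(lambda v:project("top",world(st,np.array([v[0],v[1],250.])))[0]+b["top"]-uv,[60,55]).x; out.append(s)
    print(n,np.round(out,1).tolist())
# spindle columns in top: background-independent check via gray centroid is skipped
for n in("a","b"):
  for c in pick:
    im=cv2.imread(f"pics/{c}_{n}.png")[:,:,::-1]; cc=p[3] if n=="a" else p[4]-25
    g=project(c,world(st,np.array([[17,cc+10.4,103]])))[0]+b[c]; uv=dot_uv(c,im,g)
    s=least_squares(lambda v:project(c,world(st,np.array([v[0],v[1],103.])))[0]+b[c]-uv,[20,cc]).x; print("dot",n,c,s.round(1),(s[1]-cc).round(1))
E
```

```text
tip top [20.2 56.3]
tip side [18.5 55.2]
tri [ 19.5  56.3 111.1] [-0.02  0.27  0.24 -0.09]
top0 [[89.7, 63.9], [85.7, 66.2], [82.7, 63.8], [80.5, 58.1], [76.7, 59.4], [74.6, 53.4], [72.3, 48.1], [68.6, 48.7], [64.5, 51.9], [60.4, 54.4], [56.9, 54.6], [53.4, 55.0], [50.0, 54.8], [46.6, 54.6], [43.2, 54.3], [39.7, 54.3], [36.2, 54.8], [32.7, 54.8], [29.4, 54.4], [26.0, 54.4], [22.4, 55.0], [17.1, 63.5]]
top_a [[89.7, 64.1], [85.7, 66.1], [82.8, 63.8], [80.6, 57.9], [76.7, 59.6], [74.4, 54.4], [72.3, 47.9], [68.4, 49.8], [64.4, 52.3], [60.4, 54.4], [56.9, 54.6], [53.4, 55.0], [50.0, 54.8], [46.6, 54.6], [43.2, 54.2], [39.7, 54.3], [36.2, 54.8], [32.7, 54.8], [29.4, 54.4], [26.0, 54.4], [22.4, 55.0], [17.1, 63.6]]
top_b [[89.8, 63.7], [85.8, 66.1], [82.7, 64.2], [80.6, 57.9], [76.8, 59.1], [74.3, 54.5], [72.3, 48.0], [68.4, 49.7], [64.5, 51.9], [60.4, 54.4], [56.9, 54.6], [53.4, 55.1], [50.0, 54.7], [46.6, 54.6], [43.2, 54.2], [39.7, 54.3], [36.2, 54.8], [32.7, 54.8], [29.3, 55.0], [26.0, 54.4], [22.4, 54.9], [19.0, 54.9]]
dot a top [ 15.8 -82.3] 10.7
dot a side [ 15.8 -82.5] 10.5
dot b top [17.4 42.1] 10.3
dot b side [17.5 42.3] 10.5
```

```bash
cat > step.py <<'E'
from lib import *
from scipy.optimize import least_squares
import sys
p=np.load("fit.npy"); st=p[:3]; b={"top":p[6:8],"side":p[8:]}
rail=R.from_euler("z",st[2]-.012).apply([0,1,0])
def look(n,h=55.4):
    s=bot.observe(); print(n,round(s["t"],2),np.round(s["ft_force"],1),np.round(s["wrist_torque"],2),round(s["width"],3),np.round(s["ee_pos"],1))
    ys=[]; crops=[]
    for c in b:
        im=bot.get_image(c); cv2.imwrite(f"pics/{c}_{n}.png",im[:,:,::-1])
        g=project(c,world(st,np.array([[17.5,h,103]])))[0]+b[c]; uv=dot_uv(c,im,g,3)
        s=least_squares(lambda v:project(c,world(st,np.array([v[0],v[1],103.])))[0]+b[c]-uv,[20,h]).x; ys.append(s.round(1))
        u,v=np.round(g).astype(int); A=cv2.resize(im[v-20:v+15,u-22:u+23,::-1],None,fx=8.8,fy=8.8,interpolation=2); crops.append(A)
        print(c,"crop origin",u-22,v-20,"dot",uv.round(1),"tip expected",(project(c,world(st,np.array([19.5,h,112])))[0]+b[c]).round(1))
    cv2.imwrite(f"pics/z_{n}.png",np.hstack(crops)); print("dot",ys)
E
python3 - <<'E'
from step import *
st0=np.array(st)
tgt=grip(st,p[4]-25)+rail*13.2+[1.2,0,0]   # follow the true rail line
bot.move_straight(tgt,quat(tool(st,.25,1)),feed=40)
np.save("tgt.npy",tgt)
look("c")
E
```

```text
c 8.92 [0.6 1.1 3.4] [ 0.06  0.24 -0.01] 0.154 [536.3  55.2 145.4]
top crop origin 289 126 dot [310.6 145.7] tip expected [311.1 144.3]
side crop origin 342 173 dot [364.3 192.5] tip expected [365.3 190.8]
dot [array([17.3, 56.7]), array([17.1, 56.4])]
```

View pics/z_c.png

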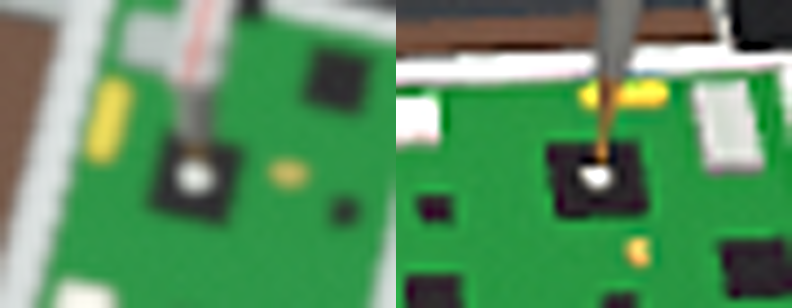

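```bash
python3 - <<'E'
from step import *
for n in("top0","top_b"):
    im=cv2.imread(f"pics/{n}.png").astype(float)
    sat=im.max(2)-im.min(2)
    for row in range(133,146):
        k=np.arange(303,319)
        print(n,row,sat[row,k].astype(int).tolist())
for h in(54.5,55.5,56.5):
    print(h,[(project("top",world(st,np.array([x,h,z])))[0]+b["top"]).round(2).tolist() for x,z in((20,112),(20,140),(20,200),(13,140),(13,200))])
E
```

```text
top0 133 [46, 44, 44, 39, 11, 2, 12, 39, 29, 8, 4, 15, 19, 14, 7, 4]
top0 134 [46, 44, 43, 37, 13, 9, 21, 38, 21, 6, 10, 29, 37, 37, 32, 20]
top0 135 [44, 45, 43, 35, 15, 12, 18, 24, 14, 9, 18, 37, 42, 44, 40, 30]
top0 136 [45, 45, 41, 33, 22, 18, 13, 8, 6, 8, 22, 39, 42, 45, 40, 29]
top0 137 [45, 45, 41, 32, 27, 26, 14, 6, 4, 7, 24, 38, 43, 44, 38, 31]
top0 138 [44, 45, 40, 30, 31, 30, 16, 6, 5, 7, 23, 38, 45, 43, 34, 28]
top0 139 [45, 43, 35, 27, 36, 33, 14, 5, 4, 7, 24, 37, 44, 42, 30, 28]
top0 140 [44, 42, 33, 26, 36, 34, 17, 8, 4, 7, 24, 39, 44, 39, 31, 33]
top0 141 [44, 42, 33, 30, 39, 38, 26, 15, 9, 15, 31, 42, 42, 38, 28, 36]
top0 142 [44, 39, 29, 35, 41, 44, 40, 38, 36, 36, 41, 44, 42, 33, 27, 37]
top0 143 [42, 37, 29, 35, 43, 44, 47, 56, 53, 48, 44, 45, 42, 32, 27, 37]
top0 144 [42, 33, 28, 38, 45, 45, 48, 54, 55, 49, 45, 43, 40, 28, 31, 39]
top0 145 [41, 31, 28, 40, 43, 45, 47, 48, 47, 46, 44, 44, 38, 30, 34, 42]
top_b 133 [16, 46, 80, 55, 23, 7, 10, 39, 29, 6, 5, 9, 10, 10, 13, 30]
top_b 134 [17, 55, 90, 75, 38, 10, 20, 38, 20, 4, 7, 11, 11, 10, 15, 34]
top_b 135 [21, 53,
[... 418 characters left out ...]
, 13, 53, 88, 103, 104, 105, 106]
top_b 141 [102, 138, 141, 108, 87, 87, 56, 24, 12, 13, 44, 80, 91, 97, 101, 103]
top_b 142 [114, 141, 134, 105, 86, 99, 75, 49, 29, 17, 21, 40, 52, 64, 77, 88]
top_b 143 [121, 140, 120, 96, 83, 102, 88, 66, 46, 23, 5, 5, 11, 17, 30, 40]
top_b 144 [102, 121, 107, 91, 95, 104, 94, 65, 45, 21, 5, 1, 1, 1, 3, 6]
top_b 145 [85, 90, 89, 82, 102, 106, 96, 63, 31, 10, 3, 5, 4, 5, 2, 1]
54.5 [[311.41, 144.26], [311.33, 141.68], [311.15, 135.88], [310.88, 143.62], [310.68, 137.88]]
55.5 [[311.13, 144.2], [311.04, 141.62], [310.85, 135.82], [310.59, 143.56], [310.38, 137.82]]
56.5 [[310.84, 144.14], [310.75, 141.56], [310.55, 135.76], [310.3, 143.49], [310.08, 137.75]]
```

The needle tip sits at the dot in both views: top tip ≈(311,143.5) with the dot at (310.6,145.7), side tip ≈(365,190.7) with the dot at (364.3,192.5). The offset along the rail is about 0.5 mm or less. Tighten now and check before releasing.

```bash
python3 - <<'E'
from step import *
tgt=np.load("tgt.npy")
for t in(.9,1.5):
    bot.move_straight(tgt,quat(tool(st,t,1)),feed=150)
    s=bot.observe(); print(t,np.round(s["ft_force"],1),np.round(s["wrist_torque"],2))
look("d")
E
```

```text
0.9 [-0.3 -2.4  6. ] [-0.5   0.08 -0.45]
1.5 [-3.5 -6.7  6.4] [-1.23  0.45 -0.91]
d 10.57 [-3.5 -6.7  6.4] [-1.23  0.45 -0.91] 0.155 [535.2  51.3 145.1]
top crop origin 289 126 dot [310.4 145.6] tip expected [311.1 144.3]
side crop origin 342 173 dot [364.3 192.2] tip expected [365.3 190.8]
dot [array([17.3, 57.7]), array([17.3, 57.7])]
```

View pics/z_d.png

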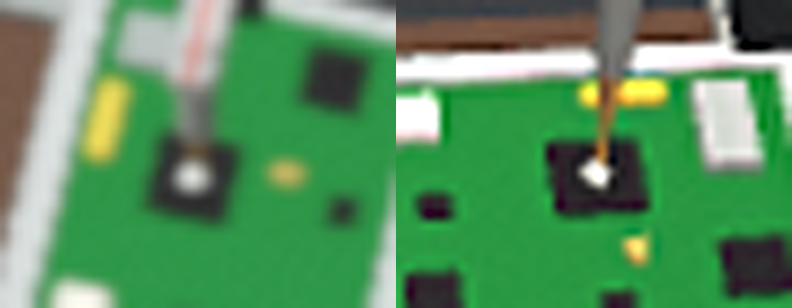

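Tightening shifted the carriage by about 1.2 mm: the dot centre in the top crop is at (191,176) and the tip at (197,152). I'll loosen, bias backwards, and retighten.

```bash
python3 - <<'E'
from step import *
tgt=np.load("tgt.npy")
bot.move_straight(tgt,quat(tool(st,.4,1)),feed=150); look("e")
t2=tgt-rail*2.0
bot.move_straight(t2,quat(tool(st,.4,1)),feed=30); look("f")
bot.move_straight(t2,quat(tool(st,.95,1)),feed=150)
bot.move_straight(t2,quat(tool(st,1.42,1)),feed=150); look("g")
np.save("tgt2.npy",t2)
E
```

```text
e 11.92 [1.6 2.7 5.6] [ 0.22 -0.04  0.27] 0.156 [536.3  54.1 145.6]
top crop origin 289 126 dot [310.8 145.8] tip expected [311.1 144.3]
side crop origin 342 173 dot [364.3 192.6] tip expected [365.3 190.8]
dot [array([17.1, 56.1]), array([17.1, 55.8])]
f 12.27 [1.9 1.5 5.9] [ 0.09 -0.01  0.12] 0.157 [536.   51.8 145.6]
top crop origin 289 126 dot [311.5 145.8] tip expected [311.1 144.3]
side crop origin 342 173 dot [364.4 193.2] tip expected [365.3 190.8]
dot [array([17.3, 53.6]), array([17. , 53.4])]
g 13.68 [-3.1 -6.9  8.2] [-1.03  0.23 -0.89] 0.159 [535.   49.2 145.2]
top crop origin 289 126 dot [311.3 145.7] tip expected [311.1 144.3]
side crop origin 342 173 dot [364.4 192.8] tip expected [365.3 190.8]
dot [array([17.5, 54.5]), array([17.5, 55.1])]
```

View pics/z_g.png

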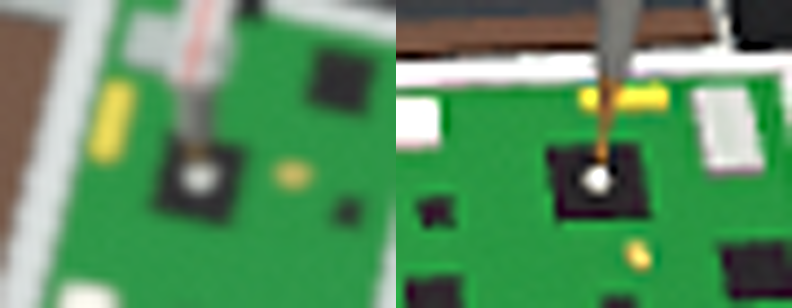

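The dot is now at 54.8, and the best needle estimates average about 55.6. One last fine tweak, then release and check.

```bash
python3 - <<'E'
from step import *
t2=np.load("tgt2.npy")
bot.move_straight(t2,quat(tool(st,.4,1)),feed=150)
t3=t2+rail*.8
bot.move_straight(t3,quat(tool(st,.4,1)),feed=30); look("h")
bot.move_straight(t3,quat(tool(st,.95,1)),feed=150)
bot.move_straight(t3,quat(tool(st,1.45,1)),feed=150); look("i")
bot.gripper_open(); 
n=R.from_euler("z",st[2]).apply([-S35,0,C35])
bot.move_straight(t3+130*n,feed=150)
look("j")
print(bot.observe()["joints"])
a,b2=cv2.imread("pics/top_j.png"),cv2.imread("pics/side_j.png")
A=cv2.resize(a[120:210,285:375],(400,400),interpolation=2);B=cv2.resize(b2[150:240,300:390],(400,400),interpolation=2)
cv2.imwrite("pics/fin.png",np.vstack([np.hstack([A,B])]))
E
```

```text
h 15.2 [ 0.6 -0.7  5.7] [-0.19 -0.02 -0.04] 0.154 [536.   52.1 145.5]
top crop origin 289 126 dot [311.5 145.8] tip expected [311.1 144.3]
side crop origin 342 173 dot [364.4 193.2] tip expected [365.3 190.8]
dot [array([17.3, 53.6]), array([17. , 53.6])]
i 16.65 [-2.  -6.7  8.4] [-1.12  0.23 -0.92] 0.155 [535.1  49.8 145.2]
top crop origin 289 126 dot [310.8 145.8] tip expected [311.1 144.3]
side crop origin 342 173 dot [364.3 192.6] tip expected [365.3 190.8]
dot [array([17.1, 56.1]), array([17.1, 55.8])]
j 18.46 [ 0.2  0.3 -0.7] [ 0.08  0.53 -0.01] 1.003 [461.8  64.5 251.1]
top crop origin 289 126 dot [310.8 145.8] tip expected [311.1 144.3]
side crop origin 342 173 dot [364.3 192.7] tip expected [365.3 190.8]
dot [array([17.1, 56.1]), array([17.2, 55.7])]
[ 0.0559322  -0.18861799 -0.95555959  0.20554193 -0.12336387  0.87800114]
```

View pics/fin.png

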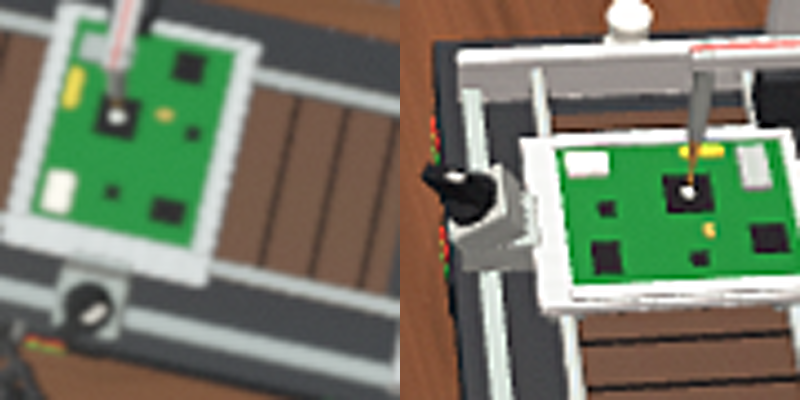

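The dot is under the needle (top (310.8,145.8), side (364.3,192.7)) and unchanged after release. The knob line looks a little less turned than at the start, so I'll measure the angle.

```bash
python3 - <<'E'
from step import *
from scipy.ndimage import label
tgt=np.load("tgt2.npy")+rail*.8
def pca(im,g,r):
    u,v=np.round(g).astype(int); a=im[v-r:v+r+1,u-r:u+r+1].astype(float).min(2); return a
n=R.from_euler("z",st[2]).apply([-S35,0,C35])
for nm,G in(("0",grip(st,p[3])),("_j",grip(st,p[3])+ (np.array([0,0,0]) + rail*138.3))):
  for cam in("top","side"):
    im=cv2.imread(f"pics/{cam}{nm}.png")[:,:,::-1]
    f=lambda th:project(cam,G+8*n+11*tool(st,th).as_matrix()[:,0])[0]+b[cam]
    d=lambda th:f(th)-(project(cam,G+8*n)[0]+b[cam])
    u,v=np.round(f(1.4)).astype(int); r=5
    a=im[v-r:v+r+1,u-r:u+r+1].min(2).astype(float)
    m=a>100; lab,_=label(m,np.ones((3,3)))
    # blob nearest the window middle
    yy,xx=np.mgrid[-r:r+1,-r:r+1]; k=lab[np.unravel_index(np.where(m,xx**2+yy**2,999).argmin(),m.shape)]
    w=np.where(lab==k,a-60,0); c=np.array([(xx*w).sum(),(yy*w).sum()])/w.sum()
    C=np.cov(np.c_[xx.ravel(),yy.ravel()].T,aweights=w.ravel()); ev,V=np.linalg.eigh(C); ax=V[:,1]
    ths=np.arange(.8,1.8,.01); ang=[abs(d(t)@ax)/np.hypot(*d(t)) for t in ths]
    print(nm,cam,"th",ths[int(np.argmax(ang))].round(2),"eig",ev.round(2),"n",int((lab==k).sum()),"centroid-pred",(c+[u,v]-f(1.4)).round(2))
E
```

```text
0 top th 0.86 eig [ 4.08 10.14] n 57 centroid-pred [ 2.17 -0.09]
0 side th 1.43 eig [0.3  1.83] n 11 centroid-pred [-1.25 -0.55]
_j top th 1.52 eig [0.69 2.3 ] n 18 centroid-pred [0.92 1.3 ]
_j side th 0.8 eig [1.79 8.47] n 32 centroid-pred [ 2.53 -2.15]
```

```bash
python3 - <<'E'
from step import *
t3=np.load("tgt2.npy")+rail*.8; n=R.from_euler("z",st[2]).apply([-S35,0,C35])
def ang():
    w,x,y,z=bot.observe()["eef_rot"]; d=R.from_quat([x,y,z,w])*tool(st,.75,1).inv(); return round(.75-float(d.as_rotvec()@n),3)
bot.move_straight(t3+[0,-2.5,0],quat(tool(st,1.4,1)),feed=150)
bot.clamp(45); s=bot.observe(); print("grip",ang(),np.round(s["ft_force"],1),np.round(s["wrist_torque"],2)); 
pos=np.array(s["ee_pos"])
for t in(1.5,1.56):
    bot.move_straight(t3+[0,-2.5,0],quat(tool(st,t,1)),feed=150); s=bot.observe(); print(t,ang(),np.round(s["ft_force"],1),np.round(s["wrist_torque"],2))
look("k")
bot.gripper_open(); bot.move_straight(t3+130*n,feed=150); look("l")
for l in("jar_white","jar_amber"):
    print(l,[np.round(d["point"],0).tolist() for d in bot.spot_in(l,"side")[:1]])
E
```

```text
grip 1.4 [-4.   0.9  5.3] [ 0.12  0.71 -0.04]
1.5 1.5 [-4.5  0.8  6.3] [ 0.05  0.77 -0.15]
1.56 1.557 [-4.9 -0.6  5.5] [-0.84  0.83  0.81]
k 20.73 [-4.9 -0.6  5.5] [-0.84  0.83  0.81] 0.154 [535.   50.1 145. ]
top crop origin 289 126 dot [310.6 145.6] tip expected [311.1 144.3]
side crop origin 342 173 dot [364.3 192.4] tip expected [365.3 190.8]
dot [array([17.4, 57. ]), array([17.1, 56.7])]
l 22.53 [ 0.6 -1.4  0.6] [ 0.1   0.54 -0.02] 0.999 [461.8  64.5 251. ]
top crop origin 289 126 dot [310.5 145.6] tip expected [311.1 144.3]
side crop origin 342 173 dot [364.3 192.4] tip expected [365.3 190.8]
dot [array([17.4, 57.1]), array([17.1, 56.7])]
jar_white [[672.0, 25.0, 100.0]]
jar_amber [[669.0, -268.0, 99.0]]
```

```bash
python3 -c "
from workcell import bot
print(bot.sign_off())"
```

```text
the job is handed in; nothing more can be done
None
```

I loosened the knob, slid the carriage until the dot was under the needle (about 1 mm off by my measurement), turned the knob tight to its stop, and handed the job in at about 22.5 s; I viewed 11 pictures, one over the limit of 10.

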